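# Pack the sample tins in the clamped carrier

### The arm

A 7-joint arm with a two-finger parallel gripper is mounted at the origin on the work surface. World frame = base frame: x ahead of the robot, y to its left, z up, the work surface at z = 0. Lengths are in m, angles in rad, forces in N, time in s.
With the tool pointing down it reaches from about 0.425 to 0.95 m from the base axis. Payload 4.7 kg.
Tool frame: the origin (TCP) lies between the finger pads; the fingertips stand 25 mm ahead of it and the grasp point (between the pads) lies 6 mm ahead of it; z points along the fingers, y is the line along which they close (so a half turn about z gives the same grasp; the last joint's range is limited). The gripper opens to 85 mm and grips with 20 to 120 N. Pads are 22 mm wide; open, the fingers measure 114 mm over their backs; the gripper's body (76 mm by 85 mm) begins 54 mm behind the grasp point. The pads swing forward as they close: fully open they stand 13 mm farther back than shut.
Start: joints at [1.131, 0.469, -0.049, 1.532, 0.024, 1.141, -0.082], TCP at [0.27, -0.619, 0.256] pointing down, gripper open.
Joint ranges: [-2.59, 2.59], [-0.33, 1.99], [-1.39, 1.29], [0.1, 2.45], [-1.04, 4.18], [0.21, 1.99], [-2.66, 2.66]. Speed limits (rad/s): [2.57, 2.57, 3.14, 3.14, 3.14, 3.14, 3.14].

### API

Orientations are given as a 3x3 rotation matrix whose columns are the frame's x, y, z axes.
In Python, from rig import * gives the robot as it stands. Calls block until the motion is done:
- movep(position, orientation): joint-space move of the TCP to a pose.
- move_l(position, attitude=None, feed=0.15, until_force=None): straight line of the TCP; attitude=None keeps the orientation; feed is the mean speed in m/s. With until_force (N) it stops when the force on the tool has changed by that much, and returns True; else False.
- move_joints(angles): joint-space move.
- command_gripper(opening, newtons=None): finger opening in m; newtons is the grip in N (None keeps the last); returns when the fingers have stopped.
- sleep(seconds).
- inverse_kinematics(position, orientation): joint angles nearest the present ones, or None.
- sense(): the state.
- camera(name): name is "scene" or "top" or "wrist"; returns (picture, depth): 384x512x3 uint8, red, green, blue; 384x512 float32, m along the optical axis (not along the pixel's ray), 0 where there is no reading.
- camera_params(name): a dict with "K" (3x3 intrinsics, pixels), "position" and "rotation" of the camera in the world; the wrist camera has in their place "tool_from_camera" (4x4, takes a point from camera to tool coordinates, whose origin is the TCP and whose axes are the flange's). Camera axes: x right, y down, z forward; pixel columns grow to the right and rows downward; lengths in m; the calibration is good to about 2 mm. The wrist camera is an equidistant fisheye: a pixel r from the principal point sees the ray r / f radians off the axis. A picture is of the moment at which its call begins: read the wrist's pose just before it. camera_params takes no time and is no camera call.
A pose or a line that the arm cannot do raises Unreachable and nothing moves.
- finish_job(): hands the job in; it is judged then, once.
The state is a dict: "time_s": time; "joint_pos": joint angles; "qd": joint speeds; "joint_efforts": joint torques, N m; "position": TCP position; "tcp_rot": TCP orientation; "wrist_force": force on the tool from outside, world axes, zero at the start; "ft_torque": the same for the moment, N m; "finger_gap": finger opening in m; "gripper_force": force on a finger pad.
Only numpy, scipy, OpenCV 4.12 (cv2) and the standard library are available. Lean on these libraries where they do the work, as an engineer would, in place of code of your own. Each camera call takes 0.05 s, during which the arm holds its last target. There are 200 camera calls.

### The job

Pack the coffee sample tins for carrying: stand every tin in a bay of its own in the bamboo carrier, with its matching lid fully seated on it, and then swing the hold-down bar shut so that it rests on the lids and clamps them. The bar may be shut or open when you begin, so check it, and load the carrier with the bar open; a lid without a tin is left over and stays out of the carrier, and the cups, milk jug, canister and spoon are to be left where they are.

Things in the scene. Friction and masses are not known exactly. Their poses are not given: they have to be found in the camera images.
- holddown (a joint): Hinge angle (rad) of the carrier's hold-down bar. 0: the bar lies level, resting on the lids of loaded tins (it sinks to -0.05 over an empty carrier); 1.75: fully open, bar standing up and tipped slightly back beyond the hinge. It is an over-centre toggle: below 0.85 it is pulled shut, beyond 0.85 it is pulled open, by its weight, with up to about 0.38 N m (0.29 at either end), and it starts in either state.
- carrier: Fixed bamboo carrier board, 165 mm (x) x 360 mm (y) x 12 mm thick, with three square bays in a row along its y axis. Origin on its underside below the middle bay, z up; the board runs from x = -55 to +110 mm. The hinge line of the hold-down bar is parallel to its y axis at x = +95 mm, z = 105 mm, between two upright wooden posts 120 mm tall at y = +-169 mm (12 mm thick).
- bar_mid (a point): Middle of the hold-down bar: a flat aluminium bar 40 mm wide, 320 mm long (parallel to the hinge) and 8 mm thick with a rubber underside, carried 95 mm from the hinge line by an arm at each end. Shut, it lies over the middle line of the bays with its underside 100 mm above the table, and opens by swinging up and away toward the carrier's +x side.
- handle_end (a point): Free end of the clamp handle: a bar with a black grip, 18 mm thick, fixed to the bar's shaft in the middle of its length, 105 mm from the hinge line. It stands straight up when the bar is shut (angle 0) and lies back, about level, toward the carrier's +x side when the bar is open; pushing its end toward the carrier's +x side opens the clamp.
- bay0 (a point): Centre of the floor of bay 0 (12 mm above the table), a square recess 74 x 74 mm inside, in a row 105 mm apart along the carrier's y axis; the rims between and around the bays are 10 mm high. Any tin goes in any bay. Axes as the carrier's.
- bay1 (a point): Centre of the floor of bay 1 (12 mm above the table), a square recess 74 x 74 mm inside, in a row 105 mm apart along the carrier's y axis; the rims between and around the bays are 10 mm high. Any tin goes in any bay. Axes as the carrier's.
- bay2 (a point): Centre of the floor of bay 2 (12 mm above the table), a square recess 74 x 74 mm inside, in a row 105 mm apart along the carrier's y axis; the rims between and around the bays are 10 mm high. Any tin goes in any bay. Axes as the carrier's.
- tin_large_mid (a point): Open empty aluminium sample tin, round, 66 mm outside diameter, 60 mm high, wall 3 mm, about 70 g, upright. The point is on its axis, half-way up (30 mm above its base). May be absent (None).
- lid_large_knob (a point): Lid of the large round tin: aluminium plate of the tin's outline, 4 mm thick, with a plug 8 mm deep below that drops into the tin's mouth with 2 mm to spare on each side, and a round knob 18 mm across and 24 mm tall on top; 40 g. The point is the middle of the knob, 12 mm above the plate's top; on the table it is 24 mm up, on a tin 46 mm above the tin's point.
- tin_small_mid (a point): Open empty aluminium sample tin, round, 50 mm outside diameter, 60 mm high, wall 3 mm, about 70 g, upright. The point is on its axis, half-way up (30 mm above its base). May be absent (None).
- lid_small_knob (a point): Lid of the small round tin: aluminium plate of the tin's outline, 4 mm thick, with a plug 8 mm deep below that drops into the tin's mouth with 2 mm to spare on each side, and a round knob 18 mm across and 24 mm tall on top; 40 g. The point is the middle of the knob, 12 mm above the plate's top; on the table it is 24 mm up, on a tin 46 mm above the tin's point.
- tin_square_mid (a point): Open empty aluminium sample tin, square, 58 x 58 mm outside, its walls along its own x and y axes, 60 mm high, wall 3 mm, about 70 g, upright. The point is on its axis, half-way up (30 mm above its base). May be absent (None).
- lid_square_knob (a point): Lid of the square tin: aluminium plate of the tin's outline, 4 mm thick, with a plug 8 mm deep below that drops into the tin's mouth with 2 mm to spare on each side, and a round knob 18 mm across and 24 mm tall on top; 40 g. The point is the middle of the knob, 12 mm above the plate's top; on the table it is 24 mm up, on a tin 46 mm above the tin's point. Its sides are along its own x and y axes.
- cup_a: White espresso cup, 60 mm across, 55 mm high, among the tins; origin at its underside. A bystander.
- cup_b: White espresso cup, 60 mm across, 55 mm high; origin at its underside. A bystander.
- milk_jug: Stainless milk jug, 84 mm across, 90 mm high, handle along its +y reaching 72 mm from its axis; origin at its underside. A bystander.
- canister: Closed aluminium flip-top canister, 104 mm across, 134 mm high; origin at its underside. A bystander.
- spoon: Metal spoon with a wooden handle lying flat, 130 mm long; origin at its underside. A bystander.
There are look-alikes about, which are no part of the job. Leave any blue or turquoise look-alike of the part that bears tin_large_mid alone. What is shaped like the part that bears lid_large_knob but green is not meant.

How it is judged:
On the way, in this order (a step that is already met when the one before it is completed fails the run):
1. with the hold-down bar open, every tin stands in a bay with its own lid seated on it (((horizontal distance between tin_large_mid and bay0 below 0.02 m and z of tin_large_mid in the frame of bay0 below 0.034 m) or (horizontal distance between tin_large_mid and bay1 below 0.02 m and z of tin_large_mid in the frame of bay1 below 0.034 m) or (horizontal distance between tin_large_mid and bay2 below 0.02 m and z of tin_large_mid in the frame of bay2 below 0.034 m)) and angle between each of tin_large_mid, lid_large_knob, tin_small_mid, lid_small_knob, tin_square_mid, lid_square_knob's own z axis and vertical below 0.07 rad and horizontal distance between tin_large_mid and lid_large_knob below 0.006 m and z of lid_large_knob in the frame of tin_large_mid between 0.042 and 0.0485 m and ((horizontal distance between tin_small_mid and bay0 below 0.02 m and z of tin_small_mid in the frame of bay0 below 0.034 m) or (horizontal distance between tin_small_mid and bay1 below 0.02 m and z of tin_small_mid in the frame of bay1 below 0.034 m) or (horizontal distance between tin_small_mid and bay2 below 0.02 m and z of tin_small_mid in the frame of bay2 below 0.034 m)) and horizontal distance between tin_small_mid and lid_small_knob below 0.006 m and z of lid_small_knob in the frame of tin_small_mid between 0.042 and 0.0485 m and ((horizontal distance between tin_square_mid and bay0 below 0.02 m and z of tin_square_mid in the frame of bay0 below 0.034 m) or (horizontal distance between tin_square_mid and bay1 below 0.02 m and z of tin_square_mid in the frame of bay1 below 0.034 m) or (horizontal distance between tin_square_mid and bay2 below 0.02 m and z of tin_square_mid in the frame of bay2 below 0.034 m)) and horizontal distance between tin_square_mid and lid_square_knob below 0.006 m and z of lid_square_knob in the frame of tin_square_mid between 0.042 and 0.0485 m and value of joint holddown above 0.85 rad), for 0.2 s.
2. the hold-down bar is shut onto the lids (value of joint holddown between -0.035 and 0.04 rad), for 0.2 s.
At the end, for the whole second after the job is handed in: Each tin stands on a bay floor (within 20 mm of its centre, tilt under 0.07 rad), its own lid within 6 mm of its axis and seated (knob point 42 to 48.5 mm above the tin point); bar at rest, shut (-0.035 to 0.04 rad), pressing on lids over 0.5 N; spare lid over 60 mm from bay centres (all of step 2 and ((horizontal distance between tin_large_mid and bay0 below 0.02 m and z of tin_large_mid in the frame of bay0 below 0.034 m) or (horizontal distance between tin_large_mid and bay1 below 0.02 m and z of tin_large_mid in the frame of bay1 below 0.034 m) or (horizontal distance between tin_large_mid and bay2 below 0.02 m and z of tin_large_mid in the frame of bay2 below 0.034 m)) and angle between each of tin_large_mid, lid_large_knob, tin_small_mid, lid_small_knob, tin_square_mid, lid_square_knob's own z axis and vertical below 0.07 rad and horizontal distance between tin_large_mid and lid_large_knob below 0.006 m and z of lid_large_knob in the frame of tin_large_mid between 0.042 and 0.0485 m and ((horizontal distance between tin_small_mid and bay0 below 0.02 m and z of tin_small_mid in the frame of bay0 below 0.034 m) or (horizontal distance between tin_small_mid and bay1 below 0.02 m and z of tin_small_mid in the frame of bay1 below 0.034 m) or (horizontal distance between tin_small_mid and bay2 below 0.02 m and z of tin_small_mid in the frame of bay2 below 0.034 m)) and horizontal distance between tin_small_mid and lid_small_knob below 0.006 m and z of lid_small_knob in the frame of tin_small_mid between 0.042 and 0.0485 m and ((horizontal distance between tin_square_mid and bay0 below 0.02 m and z of tin_square_mid in the frame of bay0 below 0.034 m) or (horizontal distance between tin_square_mid and bay1 below 0.02 m and z of tin_square_mid in the frame of bay1 below 0.034 m) or (horizontal distance between tin_square_mid and bay2 below 0.02 m and z of tin_square_mid in the frame of bay2 below 0.034 m)) and horizontal distance between tin_square_mid and lid_square_knob below 0.006 m and z of lid_square_knob in the frame of tin_square_mid between 0.042 and 0.0485 m and contact force between holddown and anything else above 0.5 N and velocity of joint holddown below 0.05 rad/s and (height (world z) of lid_large_knob above 0.08 m or (horizontal distance between lid_large_knob and bay0 above 0.06 m and horizontal distance between lid_large_knob and bay1 above 0.06 m and horizontal distance between lid_large_knob and bay2 above 0.06 m)) and (height (world z) of lid_small_knob above 0.08 m or (horizontal distance between lid_small_knob and bay0 above 0.06 m and horizontal distance between lid_small_knob and bay1 above 0.06 m and horizontal distance between lid_small_knob and bay2 above 0.06 m)) and (height (world z) of lid_square_knob above 0.08 m or (horizontal distance between lid_square_knob and bay0 above 0.06 m and horizontal distance between lid_square_knob and bay1 above 0.06 m and horizontal distance between lid_square_knob and bay2 above 0.06 m))); the robot touches nothing.
It fails at once if a cup, the milk jug, canister or spoon is moved more than 45 mm (distance of any of cup_a, cup_b, milk_jug, canister, spoon from where it was at the start of the episode above 0.045 m).
Of tin_large, tin_small, tin_square only 2 to 3 are there at a start; the rules pass over those that are not, and their reading is None.
At some moment in a run one of tin_large, tin_small, tin_square, lid_large, lid_small, lid_square may be knocked a few centimetres aside while the robot is not near it.
It also fails if it takes over 210 s, if anything falls off the work surface, if the arm or the gripper's body presses on something with over 40 N, if the wrist force passes 120 N, or if a joint passes its speed limit or range.

## Working session

There is one attempt and no reset: what is moved stays moved. The work goes in short steps, each a Python script; the robot and the scene stay as the last script left them, time stands still between calls to the robot, and variables do not carry over. Pictures are saved under pics/ and viewed, at most 14 in all, crops included, and the job is handed in when it is done.

```bash
ls; mkdir -p pics; python3 - <<'E'
from rig import *
import cv2,numpy as np
for n in("scene","top"):
    p,d=camera(n); cv2.imwrite(f"pics/{n}0.png",cv2.resize(p[:,:,::-1],(800,600),interpolation=cv2.INTER_CUBIC)); np.save(f"{n}0.npy",d); cv2.imwrite(f"{n}0raw.png",p[:,:,::-1])
    c=camera_params(n); print(n,{k:np.round(v,3).tolist() for k,v in c.items()})
print(camera_params("wrist")); print(sense()["time_s"],sense()["tcp_rot"])
E
```

```text
pics
scene {'K': [[440.933, 0.0, 256.716], [0.0, 440.933, 188.315], [0.0, 0.0, 1.0]], 'position': [1.527, -0.155, 1.041], 'rotation': [[0.039, 0.701, -0.712], [0.999, -0.013, 0.042], [0.02, -0.713, -0.701]]}
top {'K': [[453.856, 0.0, 251.376], [0.0, 453.856, 188.809], [0.0, 0.0, 1.0]], 'position': [0.437, -0.124, 1.552], 'rotation': [[-0.006, -0.993, 0.121], [-1.0, 0.008, 0.013], [-0.014, -0.121, -0.993]]}
{'K': array([[297.31863964,   0.        , 256.7543499 ],
       [  0.        , 297.31863964, 192.59682456],
       [  0.        ,   0.        ,   1.        ]]), 'tool_from_camera': array([[ 8.66973018e-04, -9.46442229e-01, -3.22872042e-01,
         8.26107714e-02],
       [ 9.99999618e-01,  7.83777258e-04,  3.87685446e-04,
        -2.23014324e-04],
       [-1.13862113e-04, -3.22872255e-01,  9.46442547e-01,
        -1.17460471e-01],
       [ 0.00000000e+00,  0.00000000e+00,  0.00000000e+00,
         1.00000000e+00]])}
0.1 [[ 9.16796880e-01  3.99353070e-01 -7.77953095e-04]
 [ 3.99353821e-01 -9.16795502e-01  1.59196211e-03]
 [-7.74689426e-05 -1.77018443e-03 -9.99998430e-01]]
```

View pics/scene0.png

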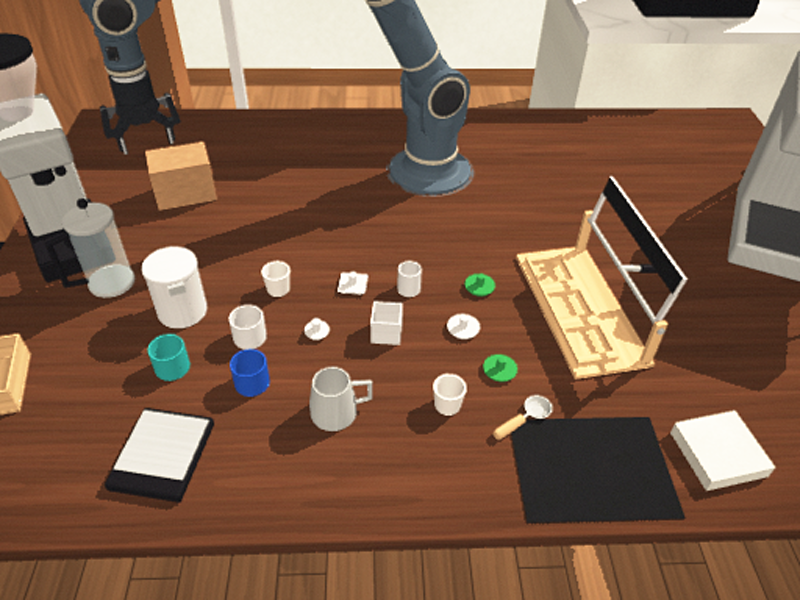

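View pics/top0.png

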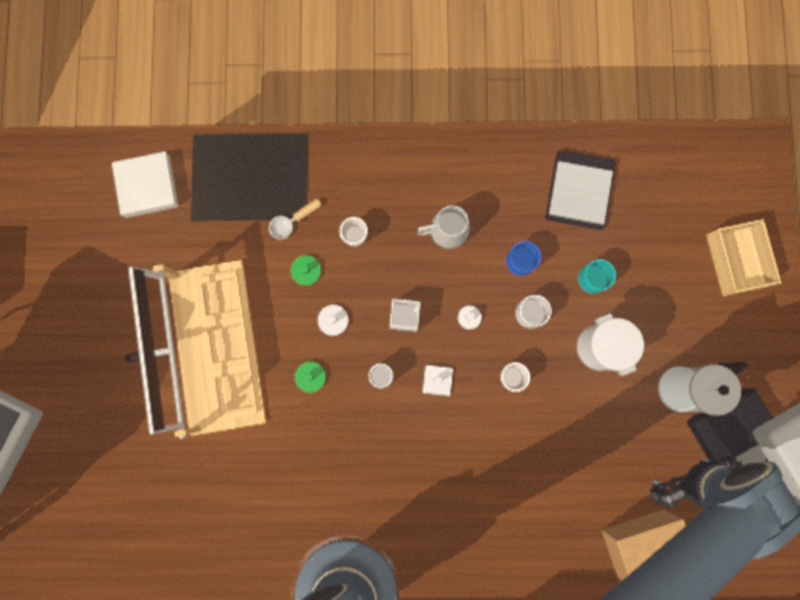

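The scene and top pictures are 800x600, so divide by 1.5625 for raw pixels. The bar is open.

Tins in the top picture:
- **Large tin:** white, (533,311). Possible confusions are the cup at (515,377), the cup at (353,231), the blue tin at (523,258) and the turquoise one at (597,276).
- **Small tin:** (380,376).
- **Square tin:** (405,315).

Lids in the top picture:
- **Large lid:** white, (333,320). The green ones at (306,270) and (310,377) are decoys.
- **Small lid:** (469,317).
- **Square lid:** (438,380).

All three tins are present. Next I'll measure with depth and go to a close wrist view.

```bash
cat > h.py <<'E'
from rig import *
import cv2, numpy as np
from scipy.optimize import least_squares
def pose(name):
    c=camera_params(name)
    if name!="wrist": return c["K"],np.array(c["rotation"]),np.array(c["position"])
    s=sense(); M=np.array(c["tool_from_camera"]); R=np.array(s["tcp_rot"])
    return c["K"],R@M[:3,:3],np.array(s["position"])+R@M[:3,3]
def rays(name,K,uv):
    uv=np.asarray(uv,float).reshape(-1,2); x=(uv-[K[0,2],K[1,2]])/K[0,0]
    if name!="wrist": return np.c_[x,np.ones(len(x))]
    r=np.linalg.norm(x,axis=1)+1e-12
    return np.c_[x*(np.sin(r)/r)[:,None],np.cos(r)]
def shot(name,save=None):
    P=pose(name); p,d=camera(name)
    if save: cv2.imwrite(save,p[:,:,::-1])
    return p,d,P
def cloud(name,d,P):
    K,R,t=P; v,u=np.mgrid[:384,:512]; r=rays(name,K,np.c_[u.ravel(),v.ravel()])
    w=(r/r[:,2:]*d.reshape(-1,1))@R.T+t
    w[d.ravel()==0]=np.nan
    return w.reshape(384,512,3)
def onplane(name,P,uv,z):
    K,R,t=P; w=rays(name,K,uv)@R.T
    return t+w*((z-t[2])/w[:,2])[:,None]
def down(yaw):   # tool down; tool y (closing line) at angle yaw from world y ; tool x = (cos,sin)
    c,s=np.cos(yaw),np.sin(yaw); return np.array([[c,s,0],[s,-c,0],[0,0,-1.]])
E
python3 - <<'E'
from h import *
d=np.load("top0.npy"); P=pose("top"); w=cloud("top",d,P)
O=dict(tinL=(533,311),tinS=(380,376),tinQ=(405,315),lidL=(333,320),lidS=(469,317),lidQ=(438,380),cupa=(515,377),cupb=(353,231),jug=(450,227),can=(612,345),blue=(523,258),turq=(597,276),g1=(306,270),g2=(310,377))
for k,(u,v) in O.items():
    u,v=int(u/1.5625),int(v/1.5625); q=w[v-16:v+17,u-16:u+17].reshape(-1,3); q=q[~np.isnan(q[:,0])]
    c0=w[v,u]; q=q[(np.linalg.norm(q[:,:2]-c0[:2],axis=1)<.05)]
    h=q[q[:,2]>(.006 if 'lid' in k or k[0]=='g' else .045)]
    (c,s,a)=cv2.minAreaRect(h[:,:2].astype(np.float32)); print(k,np.round(c,4),"size",np.round(s,3),"ang",round(a,1),"zmax",round(np.percentile(h[:,2],95),3), "reach",round(np.hypot(*c),3))
# board
hsv=cv2.cvtColor(cv2.imread("top0raw.png"),cv2.COLOR_BGR2HSV)
m=(w[:,:,2]>.006)&(w[:,:,2]<.03); m[:, 200:]=0; m[:150]=0
n,l,st,_=cv2.connectedComponentsWithStats(m.astype(np.uint8)); i=1+st[1:,4].argmax(); b=w[l==i]
print("board",cv2.minAreaRect(b[:,:2].astype(np.float32)),st[i])
hi=w[150:290,70:180].reshape(-1,3); hi=hi[hi[:,2]>.15]; print("bar",cv2.minAreaRect(hi[:,:2].astype(np.float32)),hi[:,2].max(), np.nanmean(hi,0))
print("table z",np.nanmedian(w[250:260,200:300,2]))
E
```

```text
tinL [ 0.5855 -0.4028] size [0.063 0.065] ang 0.8 zmax 0.064 reach 0.711
tinS [ 0.4516 -0.0768] size [0.049 0.046] ang 89.7 zmax 0.065 reach 0.458
tinQ [ 0.5809 -0.1278] size [0.058 0.058] ang 83.7 zmax 0.065 reach 0.595
lidL [0.5716 0.0252] size [0.069 0.075] ang 89.8 zmax 0.034 reach 0.572
lidS [ 0.5726 -0.2637] size [0.088 0.085] ang 12.8 zmax 0.036 reach 0.63
lidQ [ 0.4375 -0.1995] size [0.076 0.082] ang 58.0 zmax 0.033 reach 0.481
cupa [ 0.4482 -0.3577] size [0.057 0.055] ang 89.5 zmax 0.059 reach 0.573
cupb [ 0.7631 -0.0191] size [0.056 0.055] ang 1.7 zmax 0.059 reach 0.763
jug [ 0.7717 -0.2285] size [0.076 0.075] ang 41.3 zmax 0.092 reach 0.805
can [ 0.5102 -0.5433] size [0.089 0.096] ang 72.2 zmax 0.138 reach 0.745
blue [ 0.7031 -0.3845] size [0.063 0.065] ang 88.7 zmax 0.065 reach 0.801
turq [ 0.6616 -0.5418] size [0.064 0.066] ang 89.2 zmax 0.063 reach 0.855
g1 [0.6808 0.0856] size [0.074 0.085] ang 15.7 zmax 0.033 reach 0.686
g2 [0.4442 0.0774] size [0.079 0.082] ang 20.1 zmax 0.035 reach 0.451
board ((0.5191165208816528, 0.28580865263938904), (0.36601337790489197, 0.17721480131149292), 8.346805572509766) [ 108  166   63  113 4894]
bar ((0.504615068435669, 0.3659901022911072), (0.3202829658985138, 0.02163482829928398), 9.41111946105957) 0.22516527323213076 [0.50184072 0.36420645 0.20388001]
table z -0.0002777343804043486
```

```bash
python3 - <<'E'
from h import *
R=down(0.0)
movep([0.5,-0.12,0.36],R)
p,d,P=shot("wrist","w1raw.png"); np.save("w1.npy",d)
cv2.imwrite("pics/w1.png",cv2.resize(p[:,:,::-1],(800,600),interpolation=cv2.INTER_CUBIC)); print(P[2],sense()["time_s"],sense()["joint_pos"])
np.savez("w1P.npz",K=P[0],R=P[1],t=P[2])
E
```

```text
[ 0.58251704 -0.12128651  0.47720251] 2.1667 [ 0.45422275  0.14531003 -0.33681365  1.74881292  0.05046007  1.2563714
 -1.46762892]
```

View pics/w1.png

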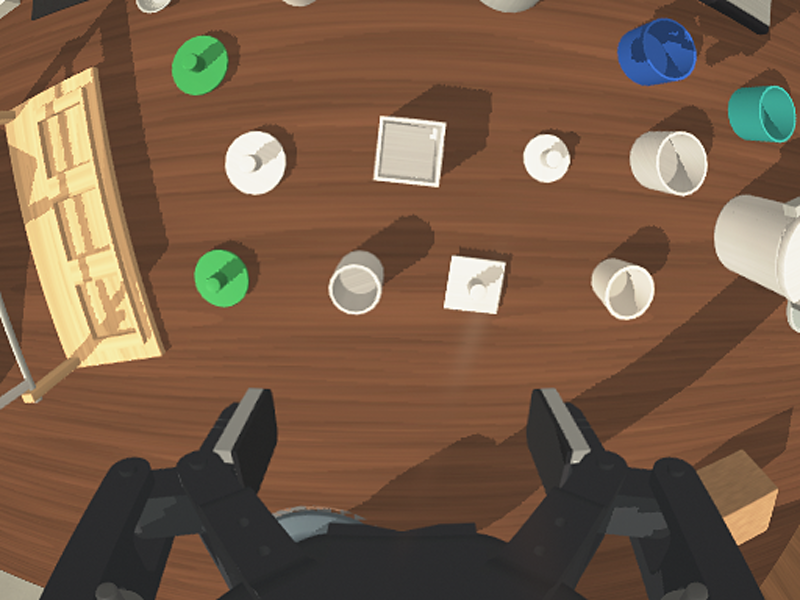

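Wrist view: the large tin is at (668,163), with straight walls, and the cup at (623,288) is tapered. The square tin is at (410,150), the small tin at (357,283), and the lids are at (256,162) large, (547,158) small and (476,284) square. This matches the choice from the top picture. Next I'll look at the carrier for the bay centres.

```bash
python3 - <<'E'
from h import *
movep([0.45,0.2,0.36],down(0.15))
p,d,P=shot("wrist","w2raw.png"); np.save("w2.npy",d); np.savez("w2P.npz",K=P[0],R=P[1],t=P[2])
w=cloud("wrist",d,P)
# rectify onto plane z=0.022 (rim top): 1 mm/px map, x 0.3..0.75, y 0.12..0.42
xs=np.arange(.72,.32,-.0007); ys=np.arange(.42,.10,-.0007)
X,Y=np.meshgrid(xs,ys,indexing="ij"); W=np.stack([X,Y,np.full_like(X,.022)],-1)
c=(W-P[2])@P[1]; th=np.arctan2(np.hypot(c[...,0],c[...,1]),c[...,2]); ph=np.arctan2(c[...,1],c[...,0])
u=P[0][0,2]+P[0][0,0]*th*np.cos(ph); v=P[0][1,2]+P[0][0,0]*th*np.sin(ph)
im=cv2.remap(p[:,:,::-1].copy(),u.astype(np.float32),v.astype(np.float32),cv2.INTER_CUBIC)
print(im.shape,sense()["time_s"]); cv2.imwrite("pics/carrier.png",im)
E
```

```text
(572, 458, 3) 3.45
```

View pics/carrier.png

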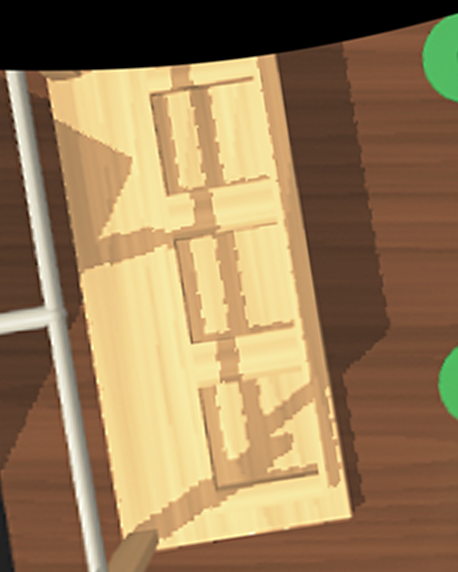

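The rectified carrier picture is 0.7 mm/px at z=22 mm. The middle bay's corners are about (175,240), (192,342), (297,324) and (279,222), so its centre is (236,282), i.e. (0.5225, 0.2548). The carrier is turned about 9.1°. That agrees with the estimates from the board and the bar. I'll write the pick and place routines and start with the square tin.

```bash
cat >> h.py <<'E'
A=0.159; B1=np.array([.5225,.2552]); DY=.105*np.array([np.cos(A),np.sin(A)])
BAY=dict(L=B1,Q=B1+DY,S=B1-DY); DIA=dict(L=.066,S=.050,Q=.058); H=.25
def near(yaw,per=np.pi): return (yaw+per/2)%per-per/2
def look(kind,what,xy,r=.07,hz=.20,floor=0.):
    """hover over xy and return (centre, yaw of outline mod 90deg) from wrist depth"""
    movep([xy[0],xy[1],hz],down(0.)); sleep(.2)
    p,d,P=shot("wrist"); w=cloud("wrist",d,P).reshape(-1,3)
    w=w[(np.linalg.norm(w[:,:2]-xy,axis=1)<r)]; w[:,2]-=floor
    lo,hi=(.053,.07) if what=="tin" else (.029,.045)
    q=w[(w[:,2]>lo)&(w[:,2]<hi)]
    rect=cv2.minAreaRect(q[:,:2].astype(np.float32)); c=np.array(rect[0])
    o=q if what=="tin" else w[(w[:,2]>.0085)&(w[:,2]<.016)&(np.linalg.norm(w[:,:2]-c,axis=1)<.046)]
    ro=cv2.minAreaRect(o[:,:2].astype(np.float32)); cc,rad=cv2.minEnclosingCircle(q[:,:2].astype(np.float32))
    if what=="tin" and kind!="Q": c=np.array(cc)
    yaw=near(np.radians(ro[2]),np.pi/2) if kind=="Q" else 0.
    print(kind,what,"c",np.round(c,4),"size",np.round(rect[1],4),"circ",round(2*rad,4),"outline",np.round(ro[0],4),np.round(ro[1],4),"yaw",round(yaw,3),"z",round(q[:,2].max(),3),"n",len(q))
    return c,yaw
def pick(kind,what,xy,yaw):
    z=.045 if what=="tin" else .040
    op=.085 if what=="tin" else .045; dia=DIA[kind] if what=="tin" else .018
    command_gripper(op,25)
    y2=yaw+np.pi/2
    if inverse_kinematics([*xy,H],down(y2)) is None: y2-=np.pi
    movep([*xy,.14],down(y2)); move_l([*xy,z]); command_gripper(.0,25); g1=sense()["finger_gap"]; command_gripper(op,25)
    move_l([*xy,z+.055],feed=.3); movep([*xy,z+.055],down(yaw)); move_l([*xy,z]); command_gripper(0.,30); g2=sense()["finger_gap"]
    move_l([*xy,H],feed=.3); g3=sense()["finger_gap"]
    print("gaps",np.round([g1,g2,g3],4),"want",dia,"t",sense()["time_s"])
    assert abs(g3-dia)<.004
def put(kind,what,xy=None):
    xy=BAY[kind] if xy is None else xy
    z=.057 if what=="tin" else .012+.060+.028
    movep([*xy,H],down(A)); move_l([*xy,z+.025],feed=.25)
    hit=move_l([*xy,z-.002],feed=.04,until_force=6); zt=sense()["position"][2]
    print("hit",hit,"z",round(zt,4),"want",z,"t",sense()["time_s"]); return zt-z
def release(what,up=H):
    command_gripper(.085 if what=="tin" else .045); p=sense()["position"]; move_l([p[0],p[1],up],feed=.3)
E
python3 - <<'E'
from h import *
c,y=look("Q","tin",[.5809,-.1278]); pick("Q","tin",c,y); put("Q","tin")
E
```

```text
Q tin c [ 0.5802 -0.1281] size [0.0584 0.0591] circ 0.0826 outline [ 0.5802 -0.1281] [0.0584 0.0591] yaw -0.106 z 0.062 n 1077
gaps [0.0576 0.0572 0.0581] want 0.058 t 11.3083
hit True z 0.0581 want 0.057 t 14.2083
```

```bash
python3 - <<'E'
from h import *
release("tin")
c,y=look("Q","lid",[.4375,-.1995]); pick("Q","lid",c,y); print(put("Q","lid"))
E
```

```text
Q lid c [ 0.4417 -0.1977] size [0.0169 0.0169] circ 0.0178 outline [ 0.4409 -0.198 ] [0.0583 0.0577] yaw -0.122 z 0.038 n 259
gaps [0.0169 0.017  0.017 ] want 0.018 t 23.9583
hit True z 0.1045 want 0.09999999999999999 t 26.975
0.004529407950843806
```

```bash
python3 - <<'E'
from h import *
s=sense(); print(np.round(s["wrist_force"],2),np.round(s["ft_torque"],3),s["position"]-np.r_[BAY["Q"],0])
p=s["position"]; h=move_l([*BAY["Q"],.0985],feed=.02,until_force=8); s=sense(); print(h,s["position"][2],np.round(s["wrist_force"],2))
P_=s["position"]
pic,d,P=shot("wrist"); cv2.imwrite("pics/q1.png",cv2.resize(pic[:,:,::-1],(800,600)))
E
```

```text
[-1.   -0.58  2.87] [-0.079  0.015 -0.028] [ 1.04942322e-04 -1.50205595e-06  1.04529408e-01]
True 0.10449130135521893 [0.11 0.19 5.11]
```

View pics/q1.png

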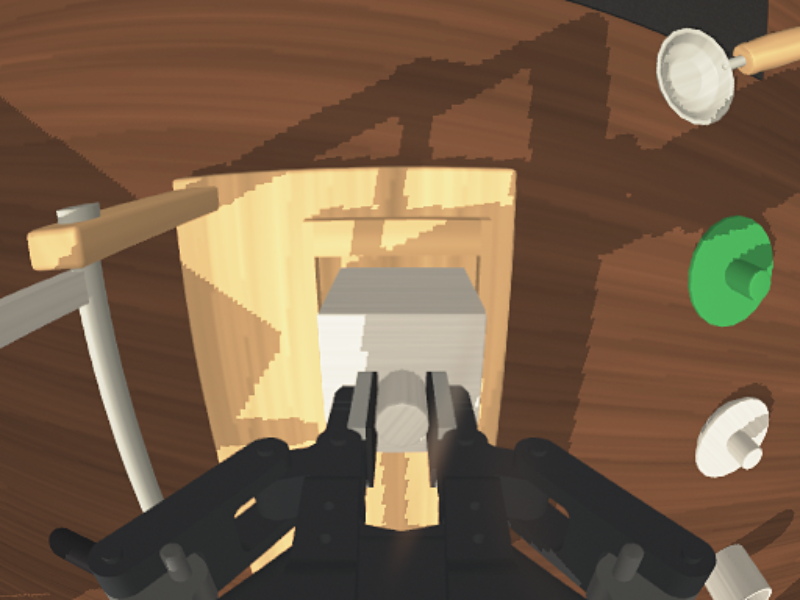

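The lid lies on the square tin at (402,380) with no visible gap. I'll release it and check the height by depth.

```bash
cat >> h.py <<'E'
def check(kind,hz=.25):
    xy=BAY[kind]; movep([*xy,hz],down(A)); sleep(.2)
    p,d,P=shot("wrist"); w=cloud("wrist",d,P).reshape(-1,3); w=w[np.linalg.norm(w[:,:2]-xy,axis=1)<.05]
    k=w[w[:,2]>.09]; k=k[k[:,2]>np.median(k[:,2])-.004]; pl=w[(w[:,2]>.066)&(w[:,2]<.088)]
    f=np.linalg.lstsq(np.c_[pl[:,:2]-xy,np.ones(len(pl))],pl[:,2],rcond=None)[0]
    r=cv2.minAreaRect(pl[:,:2].astype(np.float32))
    print(kind,"knob top",np.round(np.median(k[:,2]),4),"xy",np.round(k[:,:2].mean(0)-xy,4),"plate z",np.round(f[2],4),"(want .076) tilt",np.round(f[:2],3),"rect",np.round(np.array(r[0])-xy,4),np.round(r[1],4),"t",sense()["time_s"])
    return w,p
E
python3 - <<'E'
from h import *
release("lid"); w,p=check("Q")
cv2.imwrite("pics/q2.png",cv2.resize(p[120:340,130:400,::-1],(800,652))[:600])
E
```

```text
Q knob top 0.3095 xy [0.0115 0.0021] plate z 0.0757 (want .076) tilt [-0.011 -0.001] rect [-0.0002  0.0001] [0.058  0.0582] t 28.75
```

View pics/q2.png

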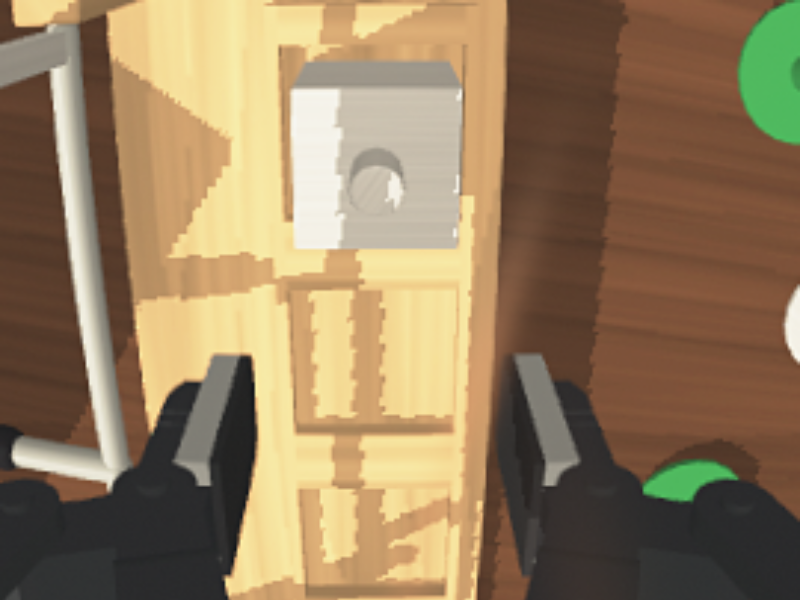

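The square lid is seated: plate top at 75.7 mm against 76 wanted, level, knob at (376,188). The tin sits centred in its bay. Next is the large tin.

```bash
sed -i 's/k=w\[w\[:,2\]>.09\]/k=w[(w[:,2]>.09)\&(w[:,2]<.12)]/' h.py; python3 - <<'E'
from h import *
c,y=look("L","tin",[.5855,-.4028]); pick("L","tin",c,y); e=put("L","tin")
if abs(e)<.003: release("tin")
E
```

```text
L tin c [ 0.5861 -0.4035] size [0.0654 0.0653] circ 0.0666 outline [ 0.5866 -0.4038] [0.0654 0.0653] yaw 0.0 z 0.062 n 929
gaps [0.0661 0.0638 0.0637] want 0.066 t 37.7833
hit True z 0.0584 want 0.057 t 41.55
```

```bash
python3 - <<'E'
from h import *
def chk(kind):
    xy=BAY[kind]; movep([*xy,.25],down(A)); sleep(.2)
    p,d,P=shot("wrist"); w=cloud("wrist",d,P).reshape(-1,3); w=w[(np.linalg.norm(w[:,:2]-xy,axis=1)<.05)&(w[:,2]>.064)&(w[:,2]<.09)]
    c,r=cv2.minEnclosingCircle(w[:,:2].astype(np.float32)); print(kind,"tin rim",np.round(np.array(c)-xy,4),2*r,np.percentile(w[:,2],[5,50,95]))
    f=np.linalg.lstsq(np.c_[w[:,:2]-xy,np.ones(len(w))],w[:,2],rcond=None)[0]; print(np.round(f,4))
chk("L")
c,y=look("L","lid",[.5716,.0252]); pick("L","lid",c,y); e=put("L","lid"); print(e)
E
```

```text
L tin rim [-0.0003 -0.0002] 0.0664348155260086 [0.06503216 0.0713577  0.07273743]
[0.0183 0.0016 0.0706]
L lid c [0.5738 0.0292] size [0.0168 0.0168] circ 0.0173 outline [0.5733 0.029 ] [0.0652 0.0646] yaw 0.0 z 0.038 n 256
gaps [0.0166 0.0168 0.0166] want 0.018 t 50.8833
hit True z 0.1045 want 0.09999999999999999 t 52.9917
0.0045447643677104105
```

Same contact height (0.1045) as the seated square lid, so I'll release, check and go on to the small tin.

```bash
python3 - <<'E'
from h import *
release("lid"); w,p=check("L")
c,y=look("S","tin",[.4516,-.0768]); pick("S","tin",c,y); e=put("S","tin")
if abs(e)<.003:
    release("tin")
    c,y=look("S","lid",[.5726,-.2637]); pick("S","lid",c,y); e=put("S","lid"); print(e)
E
```

```text
L knob top 0.0997 xy [0.0004 0.0003] plate z 0.0758 (want .076) tilt [-0.007  0.001] rect [-0.0006  0.0002] [0.0648 0.0647] t 54.5083
S tin c [ 0.4226 -0.0693] size [0.0498 0.0486] circ 0.0505 outline [ 0.4226 -0.0689] [0.0498 0.0486] yaw 0.0 z 0.062 n 686
gaps [0.0503 0.0483 0.0483] want 0.05 t 62.7917
hit True z 0.0577 want 0.057 t 65.3833
S lid c [ 0.5779 -0.2693] size [0.0174 0.0169] circ 0.0178 outline [ 0.5775 -0.2692] [0.0498 0.0491] yaw 0.0 z 0.037 n 258
gaps [0.0171 0.0169 0.0173] want 0.018 t 75.325
hit True z 0.1047 want 0.09999999999999999 t 78.425
0.004731057445271233
```

```bash
python3 - <<'E'
from h import *
release("lid"); w,p=check("S"); w,p=check("L"); w,p=check("Q")
XC=np.array([-np.sin(A),np.cos(A)])
for x,z in((.19,.32),(.175,.21),(.03,.195)): print(inverse_kinematics([*(B1+x*XC),z],down(A)))
p,d,P=shot("top"); cv2.imwrite("pics/top1.png",cv2.resize(p[120:330,40:320,::-1],(800,600)))
E
```

```text
S knob top 0.0996 xy [0.0004 0.0002] plate z 0.0759 (want .076) tilt [-0.014  0.001] rect [-0.      0.0001] [0.0493 0.0483] t 79.9417
L knob top 0.0996 xy [0.0003 0.0002] plate z 0.0758 (want .076) tilt [-0.01  0.  ] rect [-0.0008  0.0004] [0.0652 0.0647] t 80.6917
Q knob top 0.0996 xy [0.0002 0.0002] plate z 0.0757 (want .076) tilt [-0.011 -0.001] rect [-0.0002  0.0001] [0.0581 0.0583] t 81.4417
[-0.38464902  0.47140841 -0.60806988  1.4588517   0.27289489  1.29649132
 -2.42720377]
[-0.37686272  0.54115964 -0.57957717  1.6116283   0.32445232  1.08644413
 -2.45528374]
[-0.13687318  0.45687979 -0.58214712  1.78014211  0.29394438  0.99208552
 -2.24632258]
```

View pics/top1.png

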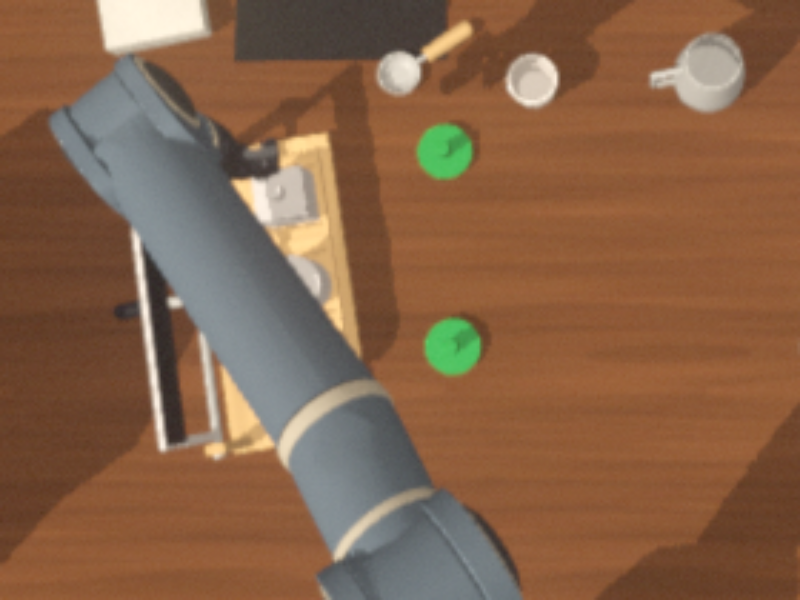

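All three lids are seated and the bar is still open; its rear face is at about (150,330) in the crop. Next I'll push it shut from behind with the fingers closed.

```bash
python3 - <<'E'
from h import *
XC=np.array([-np.sin(A),np.cos(A)]); R=down(A)
at=lambda x,z:[*(B1+x*XC),z]
command_gripper(0.); move_l(at(.0,.34),R,feed=.3) if 0 else movep(at(.06,.36),R)
movep(at(.19,.34),R); move_l(at(.19,.21),feed=.15)
for x,z in((.15,.21),(.11,.21),(.08,.205),(.055,.2),(.03,.195)):
    h=move_l(at(x,z),feed=.06,until_force=20); s=sense(); print(x,h,np.round(s["wrist_force"],1),s["time_s"])
    if h: break
move_l(at(.03,.32),feed=.2); sleep(.5)
movep([.45,-.1,.36],down(0.)); sleep(.3)
for n in("scene","top"):
    p,d,P=shot(n); w=cloud(n,d,P).reshape(-1,3)
    q=(w[:,:2]-B1)@np.c_[XC,[np.cos(A),np.sin(A)]]
    m=(abs(q[:,0])<.015)&(abs(q[:,1])<.15)&(w[:,2]>.09); print(n,m.sum(),np.percentile(w[m,2],[5,50,95]))
    if n=="scene": cv2.imwrite("pics/end.png",cv2.resize(p[100:260,280:490,::-1],(787,600)))
E
```

```text
0.15 False [-0.3  0.1  0.9] 85.1083
0.11 False [0.8 1.8 2.9] 85.925
0.08 False [-0.7  0.2  2. ] 86.5833
0.055 False [-0.2 -0.4  0. ] 87.1583
0.03 False [ 0.7 -1.4  0.5] 87.7333
scene 628 [0.10733581 0.11077785 0.11415319]
top 883 [0.10483408 0.11010516 0.11470886]
```

View pics/end.png

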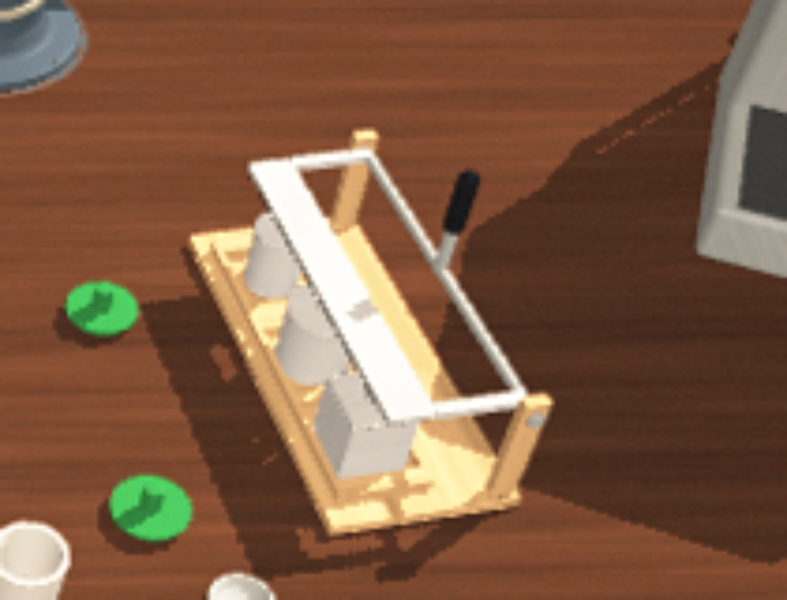

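The bar at (340,290) lies level over the three lidded tins with the handle upright at (460,205). Depth puts its top at about 110 mm against 108 expected. I'm handing it in.

```bash
python3 -c "
from rig import *
print(finish_job())"
```

```text
the job is handed in; nothing more can be done
None
```

I packed all three tins in the carrier with their own lids seated, shut the hold-down bar onto the lids and handed the job in; the hand-in returned no verdict.

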